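Fit the charged battery to the bobbin sander

TASK

Take the charged flat battery out of the charging dock by squeezing its two side buttons together while it still sits in the dock, then slide it down into the empty slot of the bobbin sander until it is fully home. Let go so that both buttons spring out and latch it there, and do not disturb the other things on the bench.

Things in the scene. Friction and masses are not known exactly. Their poses are not given: they have to be found in the camera images.
- battery_mid (a point): Centre (60 mm above the foot) of the upright flat battery: black slab 56 mm wide (its y), 16 mm thick (x), 120 mm tall (z up), 0.3 kg, the same after half a turn. A grey ribbed spring button stands out of each narrow side (+y, -y), centred 38 mm above this point; 66 mm over both buttons at rest, 58 mm pressed in. Held by both pressed-in buttons it lifts and lowers freely.
- button_l (a joint): Travel of the +y button (26 mm tall, 14 mm thick, standing 5 mm out): 0 sprung out, 0.004 m pressed right in; 3 N to start, 8 N fully in. One piece with a steel catch lower on the same side, its top 54 mm above the battery's foot, 4 mm out at rest and flush when pressed; its underside is sloped.
- button_r (a joint): The same for the -y button and its catch: 0 sprung out, 0.004 m pressed right in.
- charger_slot (a point): Centre of the slot floor of the charging dock, a fixed grey block 110 mm (x) by 130 mm (y) with a black foot, where the battery starts latched. Slot upright, open at the top, 58 mm (y) by 18 mm (x), 66 mm deep; block top 78 mm above the bench. The catches sit in pockets in the slot's end walls under a ledge 56 mm above this floor. z up; axes follow the dock's yaw.
- sander_slot (a point): Centre of the slot floor of the bobbin sander, fixed, grey: a 100 x 100 mm battery block, and at its +y side a steel table (160 x 165 mm) with an upright 44 mm drum 140 mm from here along y, top 152 mm above the bench. Slot, pockets and block height as on the dock; mouth bevelled 4 mm. Home: battery foot on this floor, wide side along this y, either way round. z up; axes follow its yaw.
- recorder_joint: Bystander: turned reddish-brown wooden instrument joint, 48 mm across, 130 mm tall, standing; origin under its centre.
- blank: Bystander: pale tapered wooden blank, 64 mm across, 90 mm tall, standing; origin under its centre.
- chisel: Bystander: hand tool with dark wooden handle, 200 mm long, lying; origin under its middle.
Mind the look-alikes: they are no part of the job. There is more than one size of the part that bears battery_mid; the job needs the middle-sized.

How it is judged:
By the outcome, as a careful person would: the job done as asked, in the order asked, and still so for the second after the job is handed in, with the robot touching nothing.
It also fails if it takes over 45 s, if anything falls off the work surface, if the arm or the gripper's body presses on something with over 40 N, if the wrist force passes 120 N, or if a joint passes its speed limit or range.

ROBOT

A 6-joint arm with a two-finger parallel gripper is mounted at the origin on the work surface. World frame = base frame: x ahead of the robot, y to its left, z up, the work surface at z = 0. Lengths are in m, angles in rad, forces in N, time in s.
With the tool pointing down it reaches from about 0.375 to 0.975 m from the base axis. Payload 3.8 kg.
Tool frame: the origin (TCP) lies between the finger pads; the fingertips stand 17 mm ahead of it and the grasp point (between the pads) lies 2 mm behind it; z points along the fingers, y is the line along which they close (so a half turn about z gives the same grasp; the last joint's range is limited). The gripper opens to 85 mm and grips with 20 to 120 N. Pads are 22 mm wide; open, the fingers measure 114 mm over their backs; the gripper's body (76 mm by 85 mm) begins 54 mm behind the grasp point. The pads swing forward as they close: fully open they stand 13 mm farther back than shut.
Start: joints at [-1.226, 0.264, 1.604, -0, 1.274, -0.037], TCP at [0.251, -0.626, 0.248] pointing down, gripper open.
Joint ranges: [-2.63, 2.63], [-0.94, 2.18], [0.31, 2.57], [-1.31, 4.45], [0, 2.66], [-2.55, 2.55]. Speed limits (rad/s): [2.57, 2.57, 3.14, 3.14, 3.14, 3.14].

INTERFACE

Orientations are given as a rotation vector (axis times angle).
In Python, from workcell import bot gives the robot as it stands.
- The arm moves only by the tool play_rows, never from a script. Its argument "steps" is one flat list of numbers, 4 for each row, row after row: the shift along the tool's x, y, z in m, then the turn about the tool's z in rad. A call has 1 to 10 rows; each row is the pose to reach, as a shift and turn from the pose commanded when the call began, along the tool's axes at that moment; what a row does not reach only later rows make up. A row lasts 1/8 s, in which the tool goes at most 62.5 mm and 10.7 degrees, less where a joint would pass 70% of its speed; a pose out of reach is approached as far as the arm can. A call with a gripper value outside its range is refused whole. "jaw" is the closure in counts, from 0 (fully open) to 255 (shut), set as the call begins (left out, the last holds). The fingers move at their own pace and stop on an object; "grip_force" is the grip in N (left out, the last holds). Time passes only in rows, so rows that repeat a pose let the fingers close. It gives the time, the measured TCP pose, the force, the opening and the grip force at its end, in the units of the state.
- bot.read_state(): the state, without advancing time (a new reading comes with each control period).
- bot.read_camera(name): name is "side" or "top" or "wrist"; returns a dict with "pixels" (420x560x3 uint8, blue, green, red), "mtx" (3x3 intrinsics, pixels), "dist" ([k1, k2, p1, p2, k3] as OpenCV has them; the pictures are not rectified), "R" (3x3) and "t" (3): a world point X has camera coordinates R X + t. Camera axes: x right, y down, z forward; pixel columns grow to the right and rows downward; lengths in m; the calibration is good to about 2 mm. A picture is of the moment at which its call begins. There is no depth.
- bot.finish_job(): hands the job in; it is judged then, once.
The state is a dict: "time": time; "q": joint angles; "joint_vel": joint speeds; "joint_torque": joint torques, N m; "tool_pos": TCP position; "tcp_rot": TCP orientation; "wrist_force": force on the tool from outside, world axes, zero at the start; "torque": the same for the moment, N m; "width": opening from 0.0 (shut) to 1.0 (fully open); "grip_force": force on a finger pad.
Only numpy, scipy, OpenCV 4.12 (cv2) and the standard library are available. Lean on these libraries where they do the work, as an engineer would, in place of code of your own. Each camera call takes 0.05 s, during which the arm holds its last target. There are 200 camera calls.

## Working session

There is one attempt and no reset: what is moved stays moved. The work goes in short steps, Python scripts to look and compute and a tool call to move; the robot and the scene stay as the last step left them, time stands still between calls to the robot, and variables do not carry over. Pictures are saved under pics/ and viewed, at most 10 in all, crops included, and the job is handed in when it is done.

Besides the shell and the picture viewer there is one more tool, called as name(argument=value, ...) on one line, values as JSON. play_rows: Moves the arm, as the interface text tells. Its arguments: {"type":"object","properties":{"steps":{"type":"array"},"jaw":{"type":"number"},"grip_force":{"type":"number"}},"required":["steps"]}

```bash
mkdir -p pics; cat > h.py <<'E'
import numpy as np, cv2, pickle
from scipy.spatial.transform import Rotation as Ro
def snap(bot,name,fn):
    c=bot.read_camera(name); cv2.imwrite(f'pics/{fn}.png',np.array(c['pixels']))
    pickle.dump(c,open(f'pics/{fn}.pkl','wb')); return c
def load(fn): return pickle.load(open(f'pics/{fn}.pkl','rb'))
def at_z(c,uv,z):
    n=cv2.undistortPoints(np.array([[uv]],float),np.array(c['mtx'],float),np.array(c['dist'],float))[0,0]
    R=np.array(c['R']);t=np.array(c['t']); o=-R.T@t; d=R.T@np.array([n[0],n[1],1]); return o+d*(z-o[2])/d[2]
def proj(c,X):
    R=np.array(c['R'],float)
    return cv2.projectPoints(np.atleast_2d(np.array(X,float)),cv2.Rodrigues(R)[0],np.array(c['t'],float),np.array(c['mtx'],float),np.array(c['dist'],float))[0][:,0]
E
python3 - <<'E'
from h import *; from workcell import bot
for n in('top','side','wrist'):
    c=snap(bot,n,n+'0'); print(n,-np.array(c['R']).T@np.array(c['t']))
a=[cv2.imread(f'pics/{n}0.png') for n in('top','side')]
print(bot.read_state())
E
```

```text
top [ 0.35734048 -0.07894409  0.96284359]
side [0.26283765 0.48962033 0.82718414]
wrist [ 0.32500636 -0.5971694   0.37361231]
{'time': 0.15, 'q': array([-1.22590940e+00,  2.64567912e-01,  1.60508537e+00, -8.68700066e-06,
        1.27370398e+00, -3.68972353e-02]), 'joint_vel': array([ 0.00016848, -0.00109386, -0.00476773, -0.00036596, -0.0006392 ,
       -0.00184294]), 'joint_torque': array([ 5.50207878e-04, -5.15906847e+01, -3.67958629e+01, -6.21384902e-05,
        8.05433141e-03, -1.08538075e-05]), 'tool_pos': array([ 0.25130084, -0.62588435,  0.24724268]), 'tcp_rot': array([-3.08281519e+00, -5.95742917e-01,  4.37811102e-04]), 'wrist_force': array([-0.20297895,  0.78502386, -0.67056961]), 'torque': array([-0.01317335,  0.05958113, -0.00919151]), 'grip_force': 0.0, 'width': 1.0003866826535162}
```

View pics/top0.png

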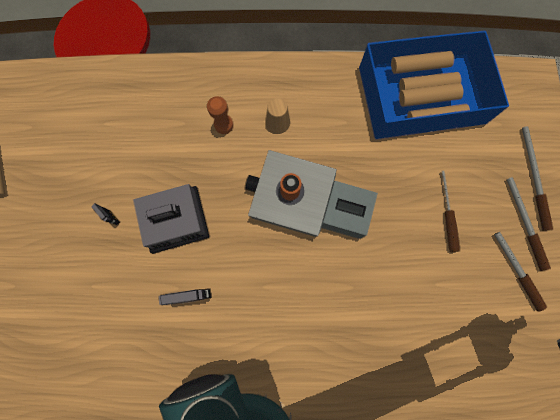

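View pics/side0.png

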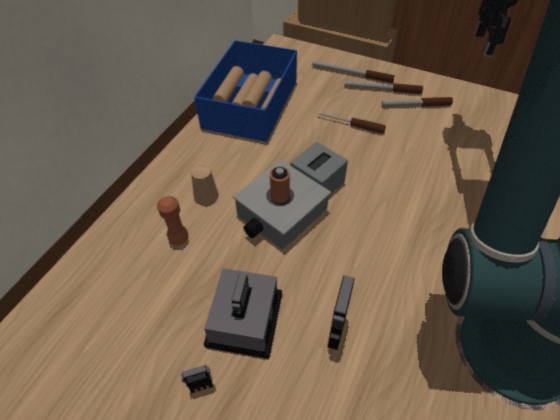

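The top view shows the dock with its battery near (163,212) and the sander block's slot at (351,207), with the drum at (290,186). Loose look-alikes lie at (105,215) and (185,297). I'll enlarge both places next.

```bash
python3 - <<'E'
from h import *
a=cv2.imread('pics/top0.png')
f=lambda u,v:cv2.resize(a[v:v+90,u:u+90],None,fx=4.4,fy=4.4,interpolation=cv2.INTER_CUBIC)
cv2.imwrite('pics/crop0.png',np.hstack([f(125,170),f(305,165)]))
E
```

```text
(no output)
```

View pics/crop0.png

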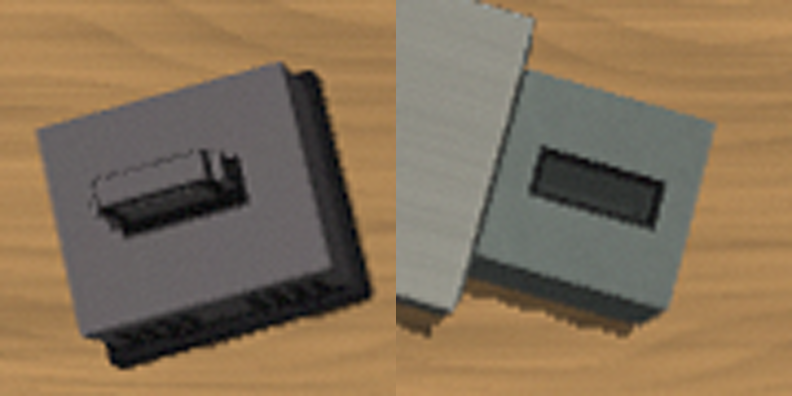

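```bash
python3 - <<'E'
from h import *
c=load('top0')
def P(l,u,v,z): return np.array([at_z(c,((x+.5)/4.4+u-.5,(y+.5)/4.4+v-.5),z)[:2] for x,y in l])
def show(n,p):
    print(n,'ctr',p.mean(0).round(4),'edges',[ (round(float(np.linalg.norm(d)),4),round(float(np.degrees(np.arctan2(d[1],d[0]))),1)) for d in np.roll(p,-1,0)-p])
show('dock',P([(38,128),(285,63),(330,268),(82,337)],125,170,.078))
show('bat',P([(90,180),(207,149),(214,182),(97,213)],125,170,.132))
show('slot',P([(146,147),(268,180),(259,230),(135,195)],305,165,.078))
show('blk far',P([(319,124),(269,308)],305,165,.078))
show('blk near',P([(130,70),(82,254)],305,165,.078))
E
```

```text
dock ctr [0.5049 0.176 ] edges [(0.1309, -75.4), (0.1087, -166.0), (0.1289, 105.4), (0.1106, 15.0)]
bat ctr [0.5042 0.1758] edges [(0.0579, -75.3), (0.0165, -165.8), (0.0576, 104.7), (0.0165, 15.0)]
slot ctr [ 0.5186 -0.2336] edges [(0.064, -105.8), (0.0262, 167.4), (0.0649, 73.6), (0.0255, -14.5)]
blk far ctr [ 0.5044 -0.2801] edges [(0.0987, 162.3), (0.0987, -17.7)]
blk near ctr [ 0.5328 -0.1855] edges [(0.0985, 164.1), (0.0985, -15.9)]
```

View pics/wrist0.png

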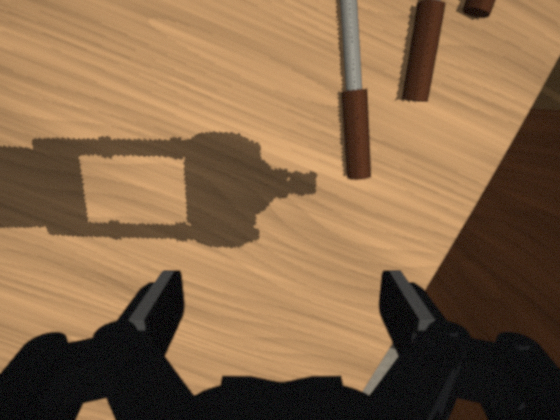

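The wrist view shows the open pads with inner tip edges at about (183,275) and (380,275). Measured sizes fit the given ones: dock 130x110, battery 58x16.5, slot mouth 64x26 with the bevel. The dock has yaw 15° and the sander -16°.

```bash
cat >> h.py <<'E'
def shift(st,X,yaw=None):
    R=Ro.from_rotvec(st['tcp_rot']).as_matrix(); d=R.T@(np.array(X)-st['tool_pos'])
    y=np.degrees(np.arctan2(R[1,0],R[0,0])); print('yaw',y.round(2),'shift',d.round(4),'turn',None if yaw is None else np.radians(y-yaw).round(4), 'tilt',R[:,2].round(4))
E
python3 - <<'E'
from h import *; from workcell import bot
st=bot.read_state(); c=load('wrist0')
shift(st,[.5045,.176,.26],15)
for z in np.arange(.21,.27,.01):
    a,b=at_z(c,(183,275),z),at_z(c,(380,275),z); print(z.round(3),np.linalg.norm(a-b).round(4),((a+b)/2-st['tool_pos']).round(4))
E
```

```text
yaw 21.87 shift [ 0.5337 -0.6498 -0.0116] turn 0.12 tilt [-6.0e-04  1.7e-03 -1.0e+00]
0.21 0.1066 [-0.01   -0.0048 -0.0372]
0.22 0.1001 [-0.0049 -0.0027 -0.0272]
0.23 0.0936 [ 0.0002 -0.0007 -0.0172]
0.24 0.087 [ 0.0054  0.0014 -0.0072]
0.25 0.0805 [0.0105 0.0034 0.0028]
0.26 0.074 [0.0156 0.0055 0.0128]
0.27 0.0675 [0.0207 0.0075 0.0228]
```

play_rows(steps=[0.015, -0.018, -0.005, 0, 0.04, -0.049, -0.012, 0, 0.075, -0.091, -0.012, 0, 0.11, -0.134, -0.012, 0, 0.145, -0.177, -0.012, 0, 0.18, -0.219, -0.012, 0, 0.215, -0.262, -0.012, 0, 0.25, -0.304, -0.012, 0, 0.285, -0.347, -0.012, 0, 0.32, -0.39, -0.012, 0], jaw=0, grip_force=30)

```text
time: 1.4
tool_pos: [0.4028, -0.1426, 0.2606]
tcp_rot: [3.084, 0.596, 0.002]
wrist_force: [0.5, -0.2, 0.1]
width: 0.997
grip_force: 0.0
```

play_rows(steps=[0.035, -0.043, 0, 0, 0.07, -0.085, 0, 0.03, 0.105, -0.128, 0, 0.06, 0.14, -0.17, 0, 0.09, 0.172, -0.209, 0, 0.12, 0.195, -0.237, 0, 0.12, 0.209, -0.254, 0, 0.12, 0.214, -0.26, 0, 0.12, 0.214, -0.26, 0, 0.12, 0.214, -0.26, 0, 0.12])

```text
time: 2.65
tool_pos: [0.5046, 0.1747, 0.2603]
tcp_rot: [3.115, 0.408, -0.0]
wrist_force: [0.3, 0.2, 0.8]
width: 1.003
grip_force: 0.0
```

```bash
python3 - <<'E'
from h import *; from workcell import bot
snap(bot,'wrist','w1'); st=bot.read_state(); print(st['time'],st['tool_pos']); shift(st,[.5045,.176,.101],15)
E
```

```text
2.7 [0.50467723 0.17464676 0.26031646]
yaw 14.92 shift [ 0.0002 -0.0014  0.1593] turn -0.0014 tilt [-1.e-04 -4.e-04 -1.e+00]
```

View pics/w1.png

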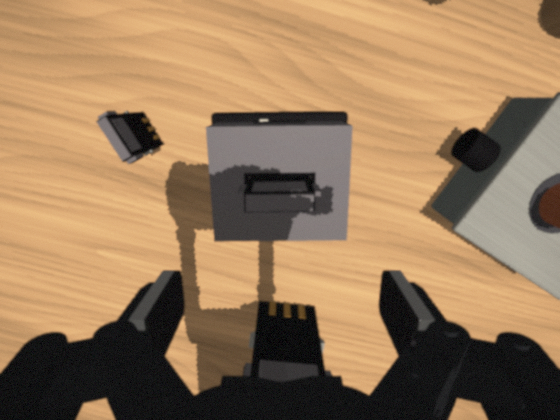

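The wrist view shows the dock block with corners at (207,126), (351,125), (348,241) and (213,241), and the battery's top face spanning about (245,193) to (316,213).

```bash
python3 - <<'E'
from h import *
c=load('w1')
for n,l,z in(('dock',[(207,126),(351,125),(348,241),(213,241)],.078),('bat',[(245,193),(316,193),(316,213),(245,213)],.132)):
    p=np.array([at_z(c,q,z)[:2] for q in l]); e=np.roll(p,-1,0)-p
    print(n,p.mean(0).round(4),np.linalg.norm(e,axis=1).round(4),np.degrees(np.arctan2(e[:,1],e[:,0])).round(1))
a=cv2.imread('pics/w1.png'); cv2.imwrite('pics/w1c.png',cv2.resize(a[110:260,190:370],None,fx=4,fy=4,interpolation=cv2.INTER_CUBIC))
E
```

```text
dock [0.5065 0.1759] [0.1277 0.1114 0.1328 0.1105] [ -74.7 -163.1  104.9   14.3]
bat [0.5065 0.1751] [0.055  0.0163 0.056  0.0163] [ -75.  -163.3  104.9   13.1]
```

View pics/w1c.png

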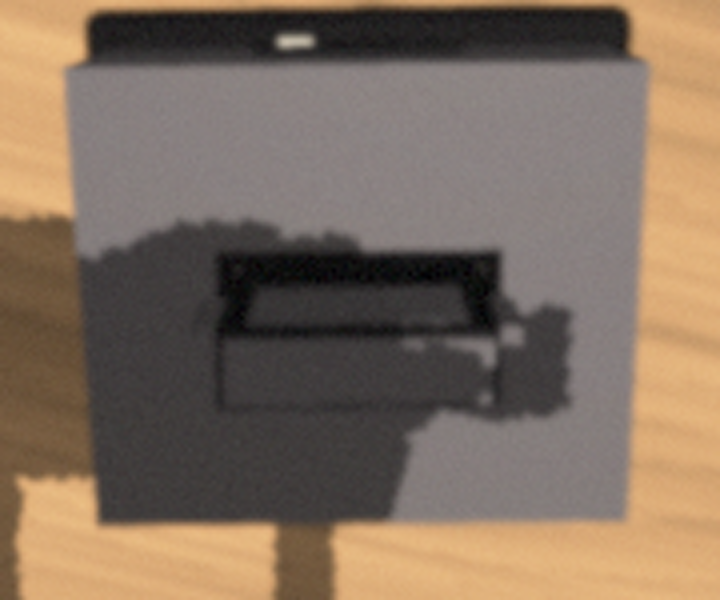

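The crop shows the battery's top face at (245-314.5, 192.5-212), square in the slot with a small gap around. Lateral corrections come to under 1 mm, so I descend.

play_rows(steps=[0.001, -0.001, 0.02, 0, 0.001, -0.001, 0.05, 0, 0.001, -0.001, 0.08, 0, 0.001, -0.001, 0.105, 0, 0.001, -0.001, 0.125, 0, 0.001, -0.001, 0.14, 0, 0.001, -0.001, 0.15, 0, 0.001, -0.001, 0.157, 0, 0.001, -0.001, 0.159, 0, 0.001, -0.001, 0.159, 0])

```text
time: 3.95
tool_pos: [0.5059, 0.1771, 0.1017]
tcp_rot: [-3.115, -0.41, -0.001]
wrist_force: [0.3, -1.0, 0.0]
width: 0.997
grip_force: 0.0
```

play_rows(steps=[0, 0, 0, 0, 0, 0, 0, 0, 0, 0, 0, 0, 0, 0, 0, 0, 0, 0, 0, 0, 0, 0, 0, 0, 0, 0, 0, 0, 0, 0, 0, 0], jaw=255, grip_force=30)

```text
time: 4.95
tool_pos: [0.507, 0.1772, 0.1029]
tcp_rot: [-3.115, -0.41, -0.005]
wrist_force: [-0.2, -0.4, 5.2]
width: 0.655
grip_force: 34.3
```

```bash
python3 - <<'E'
from h import *; from workcell import bot
snap(bot,'side','s1'); snap(bot,'wrist','w2'); st=bot.read_state(); print(st)
b=cv2.imread('pics/w2.png'); a=cv2.imread('pics/s1.png')[200:370,170:330]
b=b[150:420,100:460];s=540/270
cv2.imwrite('pics/g1.png',np.hstack([cv2.resize(a,(424,450),interpolation=cv2.INTER_CUBIC),cv2.resize(b,(376,450))]))
E
```

```text
{'time': 5.05, 'q': array([ 2.90112164e-01,  1.40963053e-01,  2.03916259e+00, -4.18731703e-04,
        9.58384618e-01,  1.59922518e+00]), 'joint_vel': array([-0.00078159, -0.00178398,  0.00104052, -0.00031694, -0.00016688,
        0.00036751]), 'joint_torque': array([ 5.66126704e-01, -3.65087378e+01, -2.90419310e+01,  2.87171910e-01,
       -4.96378681e-02,  1.73630705e-02]), 'tool_pos': array([0.50694661, 0.17720893, 0.10282887]), 'tcp_rot': array([-3.11453779, -0.41023329, -0.00486575]), 'wrist_force': array([-0.50808365, -0.93905858,  5.62624114]), 'torque': array([-0.20313344,  0.01199269,  0.00917957]), 'grip_force': 34.33885484933853, 'width': 0.6495534389355553}
```

View pics/g1.png

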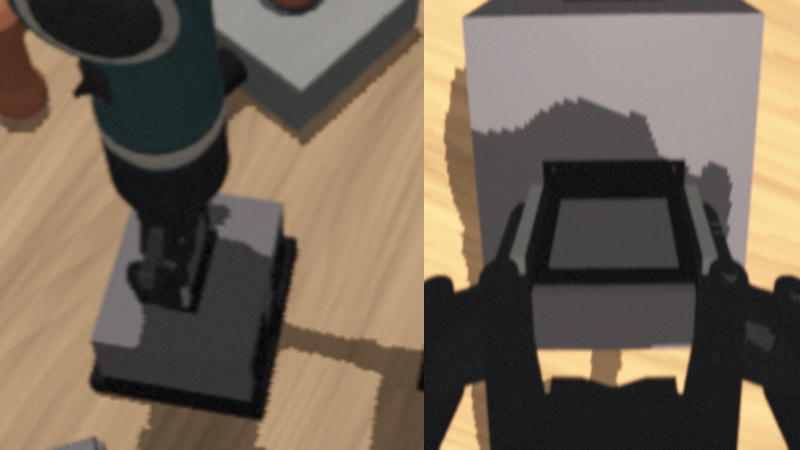

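The picture shows both fingers closed on the battery's narrow sides below its top and clear of the dock block. A small test lift comes next.

play_rows(steps=[0, 0, -0.001, 0, 0, 0, -0.003, 0, 0, 0, -0.005, 0, 0, 0, -0.008, 0, 0, 0, -0.008, 0], grip_force=40)

```text
time: 5.68
tool_pos: [0.5056, 0.177, 0.1095]
tcp_rot: [-3.115, -0.41, 0.0]
wrist_force: [3.1, 0.7, -3.5]
width: 0.652
grip_force: 43.6
```

play_rows(steps=[0, 0, -0.01, 0, 0, 0, -0.025, 0, 0, 0, -0.045, 0, 0, 0, -0.07, 0, 0, 0, -0.1, 0, 0, 0, -0.13, 0, 0, 0, -0.155, 0, 0, 0, -0.172, 0, 0, 0, -0.18, 0, 0, 0, -0.18, 0])

```text
time: 6.92
tool_pos: [0.5053, 0.1769, 0.2894]
tcp_rot: [3.115, 0.41, -0.0]
wrist_force: [0.6, 0.4, -3.5]
width: 0.653
grip_force: 44.7
```

```bash
python3 - <<'E'
from h import *; from workcell import bot
snap(bot,'side','s2'); snap(bot,'top','t2'); snap(bot,'wrist','w3'); st=bot.read_state(); print(st['time'],st['tool_pos'],st['wrist_force'],st['width'],st['grip_force'])
shift(st,[.5186,-.234,.28],-16)
print(proj(load('s2'),st['tool_pos']))
a=cv2.imread('pics/s2.png')[110:380,150:390]; b=cv2.imread('pics/w3.png')[150:420,100:460]
cv2.imwrite('pics/g2.png',np.hstack([cv2.resize(a,(400,450),interpolation=cv2.INTER_CUBIC),cv2.resize(b,(400,450))]))
E
```

```text
7.075 [0.5047796  0.17675812 0.28785827] [-0.63697061 -0.67770869 -3.95692837] 0.6469564223160056 44.65186893939972
yaw 15.0 shift [-0.0929  0.4003  0.0081] turn 0.541 tilt [-2.6e-03 -7.0e-04 -1.0e+00]
[[231.11896942 236.48099738]]
```

View pics/g2.png

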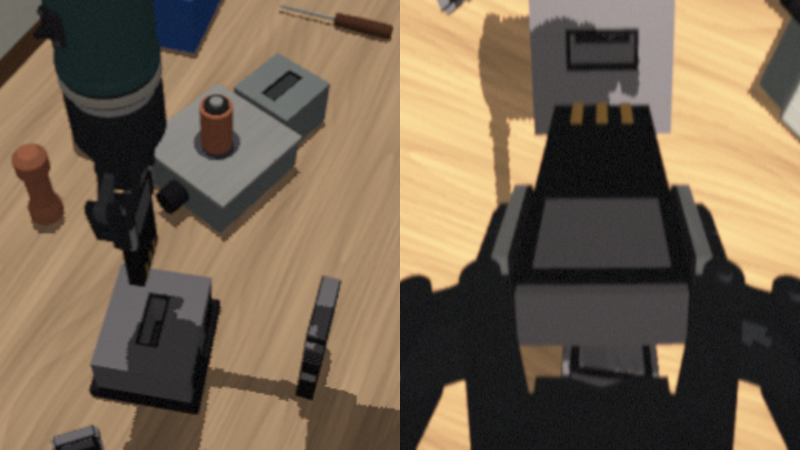

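The battery is out: it hangs straight in the fingers and the dock slot is empty. I carry it over the sander slot now.

play_rows(steps=[-0.002, 0.01, 0, 0, -0.008, 0.035, 0, 0, -0.018, 0.075, 0, 0.07, -0.028, 0.12, 0, 0.14, -0.039, 0.17, 0, 0.21, -0.051, 0.22, 0, 0.28, -0.063, 0.27, 0, 0.35, -0.074, 0.32, 0, 0.42, -0.083, 0.36, 0, 0.49, -0.09, 0.388, 0, 0.541])

```text
time: 8.32
tool_pos: [0.5182, -0.2236, 0.2885]
tcp_rot: [3.11, -0.443, -0.002]
wrist_force: [1.5, 0.7, -4.6]
width: 0.649
grip_force: 44.6
```

play_rows(steps=[-0.0005, 0.008, 0, 0, -0.001, 0.0125, 0, 0, -0.001, 0.0125, 0, 0, -0.001, 0.0125, 0, 0, -0.001, 0.0125, 0, 0, -0.001, 0.0125, 0, 0])

```text
time: 9.07
tool_pos: [0.5148, -0.2324, 0.2894]
tcp_rot: [-3.111, 0.436, -0.0]
wrist_force: [-0.5, 0.1, -3.3]
width: 0.653
grip_force: 44.7
```

```bash
python3 - <<'E'
from h import *; from workcell import bot
snap(bot,'wrist','w4'); snap(bot,'top','t4'); st=bot.read_state(); print(st['time'],st['tool_pos'],st['wrist_force'],st['width'],st['grip_force'])
shift(st,[.5186,-.234,.288],-16)
print(proj(load('w4'),[.5186,-.234,.078]),proj(load('t4'),st['tool_pos']))
a=cv2.imread('pics/w4.png')[80:420,110:450]
cv2.imwrite('pics/w4c.png',cv2.resize(a,(600,600),interpolation=cv2.INTER_CUBIC))
E
```

```text
9.175 [ 0.51474887 -0.23257354  0.28934728] [ 0.68041908 -1.49713771 -3.92899047] 0.6493998125895668 44.70459222793579
yaw -15.97 shift [0.0041 0.0003 0.0013] turn 0.0005 tilt [ 1.e-04 -1.e-04 -1.e+00]
[[281.98583925 177.4373071 ]] [[370.55305909 187.29007122]]
```

View pics/w4c.png

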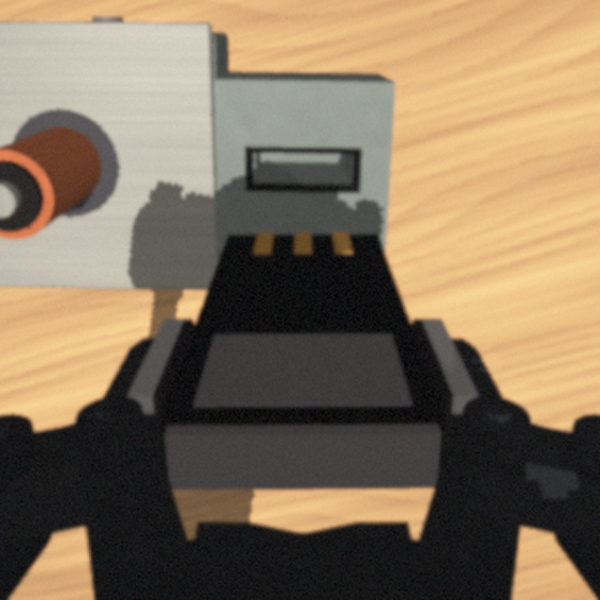

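The wrist crop shows the sander slot mouth at (246-361, 148-191), the battery's foot edge at (228-378, 236) and its top face at (165-441, 423-488). They are in line and parallel, so I compute the offsets.

```bash
python3 - <<'E'
from h import *
c=load('w4'); from workcell import bot
st=bot.read_state(); R=Ro.from_rotvec(st['tcp_rot']).as_matrix(); p0=np.array([.5148,-.2325,.2893])
T=lambda x,y,z: (R.T@(at_z(c,((x+.5)/1.7647-.5+110,(y+.5)/1.7647-.5+80),z)-p0))*1000
sl=np.array([T(*q,.078) for q in((246,148),(361,148),(361,191),(246,191))]);print('slot',sl.round(1).tolist(),sl.mean(0).round(1))
# battery heights: choose top z by width 56
for z in (.30,.306,.312,.318,.324): print('top',z,[T(*q,z)[:2].round(1).tolist() for q in((165,423),(441,423),(441,488),(165,488))])
for z in (.186,.192,.198,.204): print('foot',z,[T(*q,z)[:2].round(1).tolist() for q in((228,236),(378,236))])
E
```

```text
slot [[18.1, -32.4, 211.3], [18.2, 32.7, 211.3], [-6.9, 33.5, 211.3], [-7.0, -33.1, 211.3]] [5.600e+00 2.000e-01 2.113e+02]
top 0.3 [[-4.8, -31.6], [-4.7, 31.3], [-23.1, 32.7], [-23.2, -33.1]]
top 0.306 [[-0.5, -30.0], [-0.4, 29.6], [-17.8, 31.0], [-17.9, -31.4]]
top 0.312 [[3.9, -28.4], [3.9, 28.0], [-12.6, 29.3], [-12.6, -29.7]]
top 0.318 [[8.2, -26.8], [8.3, 26.4], [-7.3, 27.6], [-7.3, -28.0]]
top 0.324 [[12.6, -25.2], [12.6, 24.7], [-2.0, 25.9], [-2.0, -26.3]]
foot 0.186 [[1.8, -30.4], [1.9, 30.1]]
foot 0.192 [[3.8, -29.6], [3.9, 29.3]]
foot 0.198 [[5.9, -28.9], [5.9, 28.5]]
foot 0.204 [[7.9, -28.1], [7.9, 27.7]]
```

play_rows(steps=[0.002, 0, 0.005, 0, 0.005, 0, 0.02, 0, 0.005, 0, 0.04, 0, 0.005, 0, 0.06, 0, 0.005, 0, 0.08, 0, 0.005, 0, 0.095, 0, 0.005, 0, 0.105, 0, 0.005, 0, 0.11, 0, 0.005, 0, 0.112, 0, 0.005, 0, 0.112, 0])

```text
time: 10.42
tool_pos: [0.5198, -0.2344, 0.1779]
tcp_rot: [3.111, -0.437, 0.002]
wrist_force: [-0.0, 0.4, -4.3]
width: 0.654
grip_force: 44.7
```

```bash
python3 - <<'E'
from h import *; from workcell import bot
st=bot.read_state(); print(st['time'],st['wrist_force']); shift(st,[.519,-.2335,.103],-16)
c=snap(bot,'wrist','w5'); print(proj(c,[.5201,-.2342,.078]))
E
```

```text
10.425 [-0.00787075  0.3882377  -4.27459956]
yaw -15.99 shift [-0.0011 -0.0006  0.0749] turn 0.0002 tilt [ 9.e-04 -5.e-04 -1.e+00]
[[281.12800977 217.53095095]]
```

play_rows(steps=[0, 0, 0.004, 0, 0, 0, 0.008, 0, 0, 0, 0.012, 0, 0, 0, 0.015, 0, 0, 0, 0.018, 0, 0, 0, 0.018, 0])

```text
time: 11.22
tool_pos: [0.5195, -0.2342, 0.159]
tcp_rot: [-3.111, 0.437, 0.0]
wrist_force: [0.4, -0.8, -3.9]
width: 0.649
grip_force: 44.7
```

play_rows(steps=[0, 0, 0.005, 0, 0, 0, 0.012, 0, 0, 0, 0.019, 0, 0, 0, 0.026, 0, 0, 0, 0.033, 0, 0, 0, 0.039, 0, 0, 0, 0.044, 0, 0, 0, 0.048, 0, 0, 0, 0.051, 0, 0, 0, 0.052, 0])

```text
time: 12.48
tool_pos: [0.5195, -0.2342, 0.1072]
tcp_rot: [3.111, -0.437, 0.0]
wrist_force: [0.8, -0.4, -2.9]
width: 0.655
grip_force: 44.7
```

play_rows(steps=[0, 0, 0.002, 0, 0, 0, 0.004, 0, 0, 0, 0.005, 0, 0, 0, 0.006, 0, 0, 0, 0.006, 0])

```text
time: 13.1
tool_pos: [0.5198, -0.2344, 0.1029]
tcp_rot: [3.111, -0.437, 0.001]
wrist_force: [-2.5, 1.4, 6.0]
width: 0.653
grip_force: 45.8
```

play_rows(steps=[0, 0, 0.001, 0, 0, 0, 0.002, 0, 0, 0, 0.002, 0])

```text
time: 13.48
tool_pos: [0.5207, -0.2347, 0.1029]
tcp_rot: [3.11, -0.437, 0.004]
wrist_force: [-3.9, 2.4, 14.6]
width: 0.654
grip_force: 46.6
```

It has bottomed out at the same height as in the dock, so I release and rise.

play_rows(steps=[0, 0, -0.001, 0, 0, 0, -0.001, 0, 0, 0, -0.001, 0, 0, 0, -0.001, 0, 0, 0, -0.001, 0, 0, 0, -0.001, 0, 0, 0, -0.001, 0, 0, 0, -0.001, 0], jaw=0)

```text
time: 14.48
tool_pos: [0.5194, -0.2342, 0.1003]
tcp_rot: [-3.111, 0.437, 0.0]
wrist_force: [0.2, -0.1, 0.2]
width: 0.997
grip_force: 0.0
```

play_rows(steps=[0, 0, -0.01, 0, 0, 0, -0.03, 0, 0, 0, -0.06, 0, 0, 0, -0.09, 0, 0, 0, -0.12, 0, 0, 0, -0.145, 0, 0, 0, -0.16, 0, 0, 0, -0.16, 0, 0, 0, -0.16, 0, 0, 0, -0.16, 0])

```text
time: 15.72
tool_pos: [0.5187, -0.2338, 0.2587]
tcp_rot: [-3.11, 0.437, 0.004]
wrist_force: [-0.9, 0.1, 0.7]
width: 0.998
grip_force: 0.0
```

```bash
python3 - <<'E'
from h import *; from workcell import bot
c=snap(bot,'wrist','w6'); s=snap(bot,'side','s6'); snap(bot,'top','t6'); st=bot.read_state(); print(st['time'],st['tool_pos'],st['wrist_force'],st['width'])
a=cv2.imread('pics/w6.png')[110:290,190:370]; b=cv2.imread('pics/s6.png')[90:290,230:430]
cv2.imwrite('pics/g6.png',np.hstack([cv2.resize(x,(400,400),interpolation=cv2.INTER_CUBIC) for x in(a,b)]))
# expected corners of top face if home
yw=np.radians(-16);ex=np.array([np.cos(yw),np.sin(yw),0]);ey=np.array([-np.sin(yw),np.cos(yw),0]);o=np.array([.5195,-.2338,.132])
X=[o+sx*.008*ex+sy*.028*ey for sx,sy in((1,1),(1,-1),(-1,-1),(-1,1))]
print(((proj(c,X)-[190,110])*400/180).round(0).tolist()); print(((proj(s,X)-[230,90])*2).round(0).tolist())
E
```

```text
15.875 [ 0.51905385 -0.23401992  0.25927294] [ 0.13497117 -0.09303224 -0.45961359] 1.0035932360593514
[[122.0, 189.0], [284.0, 189.0], [282.0, 233.0], [124.0, 233.0]]
[[160.0, 117.0], [190.0, 93.0], [201.0, 98.0], [171.0, 123.0]]
```

View pics/g6.png

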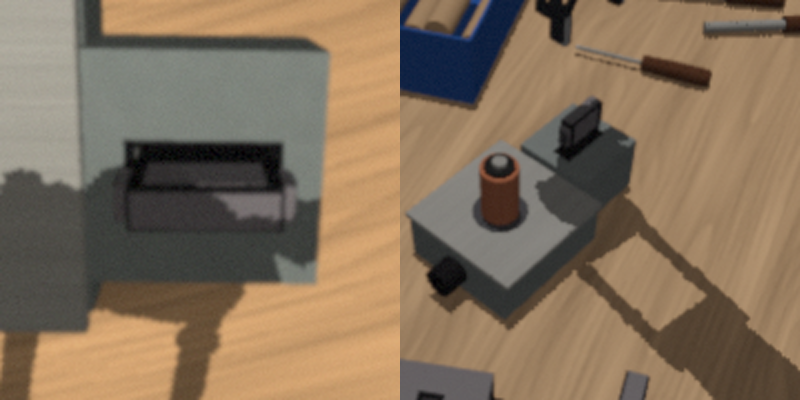

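The final views show the battery's top at (126-284, 189-231), within about 4 px of the expected home position. Both buttons stand out at its ends and the fingers are clear.

```bash
python3 -c "
from workcell import bot
print(bot.finish_job())"
```

```text
the job is handed in; nothing more can be done
None
```

The middle-sized battery is out of the dock and fully home in the sander slot with both buttons sprung out; the gripper was clear, and the job was handed in at about 16 s, with no verdict returned.

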